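# Lay out a watch leak-test station

## Robot

A 6-joint arm with a two-finger parallel gripper is mounted at the origin on the work surface. World frame = base frame: x ahead of the robot, y to its left, z up, the work surface at z = 0. Lengths are in mm, angles in rad, forces in N, time in s.
With the tool pointing down it reaches from about 350 to 775 mm from the base axis. Payload 7.3 kg.
Tool frame: the origin (TCP) lies at the very end of the fingers, on their centre line; the grasp point (between the pads) lies 19 mm behind it (bot.grip_point_offset is the distance from the TCP to the grasp point, in mm); z points along the fingers, y is the line along which they close (so a half turn about z gives the same grasp; the last joint's range is limited). The gripper opens to 92 mm and grips with 3 to 60 N. Pads are 19 mm wide; open, the fingers measure 130 mm over their backs; the gripper's body (75 mm by 190 mm) begins 47 mm behind the grasp point.
Start: joints at [-1.29, 0.342, 1.524, -0, 1.275, -0.146], TCP at [217.353, -477.917, 200.841] pointing down, gripper open.
Joint ranges: [-2.53, 2.53], [-0.77, 2.02], [0.04, 2.7], [-1, 4.14], [0.28, 2.66], [-3.11, 3.11]. Speed limits (rad/s): [2.57, 2.57, 3.14, 3.14, 3.14, 3.14].

## Interface

Orientations are given as [roll, pitch, yaw] about the fixed x, y, z axes, in that order (R = Rz(yaw) Ry(pitch) Rx(roll)).
In Python, from plant import bot gives the robot as it stands. The module is installed in compiled form; this text tells all that it offers.
- The arm moves only by the shell command python3 -m jog 'ROWS' [OPENING]. ROWS is JSON, a list of rows, each a list of 6 numbers: the shift along the tool's x, y, z in mm, then the turn, a rotation vector about the tool's x, y, z in rad. In form: [[dx, dy, dz, rx, ry, rz], ...]. A call has 1 to 12 rows; each row shifts and turns the commanded pose from where the row before left it, along the tool's axes as they then stand; what a row does not reach is not made up. A row lasts 1/10 s, in which the tool goes at most 50 mm and 8.59 degrees, less where a joint would pass 70% of its speed; a pose out of reach is approached as far as the arm can. A call with a gripper value outside its range is refused whole. OPENING is the opening in per cent of the stroke, from 0 (shut) to 100 (fully open), set as the call begins (- or left out, the last holds). The fingers move at their own pace and stop on an object; the grip force is fixed at half the most. Time passes only in rows, so rows that do not move let the fingers close. It gives the time, the measured TCP pose, the force, the opening and the grip force at its end, in the units of the state.
- bot.get_obs(): the state, without advancing time (a new reading comes with each control period).
- bot.capture(name): name is "side" or "top"; returns the picture (384x512x3 uint8, red, green, blue); there is no depth.
- bot.camera_model(name): a dict with "fx", "fy", "cx", "cy" (pixels), "dist_coeffs" ([k1, k2, p1, p2, k3] as OpenCV has them; the pictures are not rectified), "position" and "orientation" of the camera in the world. Camera axes: x right, y down, z forward; pixel columns grow to the right and rows downward; lengths in mm; the calibration is good to about 2 mm. A picture is of the moment at which its call begins. camera_model takes no time and is no camera call.
- bot.close_job(): hands the job in; it is judged then, once.
Trained networks look in the newest picture that a camera, given by its name, has taken for a name from the list of things; names that differ only in an ending like _2 or _b are one class to them, and where a whole thing is asked for, a point or a joint stands for the part that bears it (a point fixed in the world has none). Each returns a list of dicts, best first, with "p" (0 to 1); they miss things now and then, are a little off and sometimes report something else, mostly with a low value. They report only what shows in the picture. A call takes as long as a camera call.
- bot.outline_of(target, camera): "mask" (384x512 bool, what is visible of it) and "pixel" ([column, row] in pixels, amid what is visible of it).
The state is a dict: "time": time; "joint_positions": joint angles; "dq": joint speeds; "tau": joint torques, N m; "tool_pos": TCP position; "tcp_rot": TCP orientation; "contact_force": force on the tool from outside, world axes, zero at the start; "moment": the same for the moment, N m; "grip_width": finger opening in mm; "finger_force": force on a finger pad.
Only numpy, scipy, OpenCV 4.12 (cv2) and the standard library are available. Lean on these libraries where they do the work, as an engineer would, in place of code of your own. Each camera call takes 0.05 s, during which the arm holds its last target. There are 200 camera calls.

## Task

Set up the station for a watch leak test: stand the white support disc in the middle of the round test chamber base and lay the watch centrally on top of it, dial up; push the brass spacer upright all the way down into the gap between the two steel jaws of the blue gauge, its wide faces against the jaws and its narrow edges about flush with the jaw ends; and stand the blue-lidded pot upright on the table halfway between the chamber base and the gauge, on the straight line joining their centres. Never tip the watch over, and leave the orange support disc, the clear tray and the red loupe where they are.

Things in the scene. Friction and masses are not known exactly. Their poses are not given: they have to be found in the camera images.
- white_support: White plastic support disc, a plain upright cylinder 50 mm in diameter and 30 mm high, standing loose on the table; 50 to 100 g. Origin: centre of its underside, z up.
- watch: Loose steel watch head, no strap, dial up: round case 42 mm in diameter, 14 mm thick, black dial with white markers; 60 to 130 g. Origin: centre of underside, z up out of the dial. Lugs stick out along +x and -x, 25 mm from the centre, 12 mm either side of the x axis, 10 mm high. Crown 6 mm thick, out to 26 mm, midway between +x and +y. Sides at +y and -y are free: grip there, 42 mm wide.
- spacer: Loose brass gauge block standing upright on the table: 30 mm along its x, 12 mm along its y, 55 mm high; 105 to 210 g. Origin: centre of its underside, z up.
- pot: Small loose parts pot, an upright cylinder 34 mm high: clear body 36 mm in diameter up to 24 mm, blue lid 38 mm in diameter above that; the lid does not come off. 35 to 70 g. Origin: centre of its underside, z up.
- chamber: Fixed test chamber base: low round steel dish with black rubber rim, 130 mm in outer diameter. Flat floor 12 mm above the table, 110 mm in diameter; rim 10 mm thick, its top 18 mm above the table. A flat green circle, 54 mm in diameter, marks the middle of the floor. Origin: its centre at table height, z up.
- gauge: Fixed gauge: blue plate 90 (x) x 80 (y) x 8 mm with two steel jaws, 30 mm long (x), 20 mm thick (y), tops 30 mm above the table. Gap between them: 15 mm wide in y, runs along x through the origin, open-ended; upper 5 mm bevelled at 45 degrees to 25 mm wide; floor 8 mm above the table. Origin: centre, table height. Its y axis lies along the line to the chamber (either way), centres 310 to 325 mm apart.
- orange_support: Orange plastic support disc, same shape as the white one (50 mm in diameter, 30 mm high), loose; the wrong one for this watch: leave it alone. Origin: centre of its underside.
- tray: Open clear-grey tray 75 mm (x) by 110 mm (y), 22 mm high, with two flat white discs in it, loose; leave it alone. Origin: centre of its underside.
- loupe: Red watchmaker's loupe, a blunt cone 42 mm in diameter and 36 mm high, loose; leave it alone. Origin: centre of its underside.

How it is judged (in metres and radians):
At the end, for the whole second after the job is handed in: White disc upright, 12 mm from chamber centre; watch dial up on it, 10 mm; spacer upright on the gap floor (3 mm), 10 mm along and 4 mm across, 0.25 rad; pot upright on the table, 22 mm from the chamber-gauge line and under 178 mm from each centre; all at rest (horizontal distance between white_support and chamber below 0.012 m and z of white_support in the frame of chamber between 0.009 and 0.016 m and angle between each of white_support, pot's own z axis and vertical below 0.1 rad and horizontal distance between watch and white_support below 0.01 m and z of watch in the frame of white_support between 0.026 and 0.034 m and angle between each of watch, spacer's own z axis and vertical below 0.12 rad and x of spacer in the frame of gauge between -0.01 and 0.01 m and y of spacer in the frame of gauge between -0.004 and 0.004 m and z of spacer in the frame of gauge between 0.005 and 0.011 m and angle between the x axis of spacer and the x axis of gauge, either way round below 0.25 rad and x of pot in the frame of gauge between -0.022 and 0.022 m and horizontal distance between pot and gauge below 0.178 m and horizontal distance between pot and chamber below 0.178 m and height (world z) of pot below 0.005 m and linear speed of each of white_support, watch, spacer, pot below 0.02 m/s); the robot touches nothing.
It fails at once if the orange support disc is moved by more than 15 mm (distance of orange_support from where it was at the start of the episode above 0.015 m).
It fails at once if the clear tray is moved by more than 15 mm (distance of tray from where it was at the start of the episode above 0.015 m).
It fails at once if the red loupe is moved by more than 15 mm (distance of loupe from where it was at the start of the episode above 0.015 m).
It fails at once if the watch is tipped over by more than 0.7 rad (angle between watch's own z axis and vertical above 0.7 rad).
It also fails if it takes over 128 s, if anything falls off the work surface, if the arm or the gripper's body presses on something with over 40 N, if the wrist force passes 120 N, or if a joint passes its speed limit or range.

## Working session

There is one attempt and no reset: what is moved stays moved. The work goes in short steps, Python scripts to look and compute and a shell command to move; the robot and the scene stay as the last step left them, time stands still between calls to the robot, and variables do not carry over. Pictures are saved under pics/ and viewed, at most 14 in all, crops included, and the job is handed in when it is done.

```bash
mkdir -p pics; python3 - <<'E'
from plant import bot
import cv2
for n in("top","side"):
    cv2.imwrite(f"pics/{n}0.png",bot.capture(n)[...,::-1]); m=bot.camera_model(n); print(n,m)
o=bot.get_obs();print(o)
for c in("top","side"):
  for t in["white_support","watch","spacer","pot","chamber","gauge","orange_support","tray","loupe"]:
    print(c,t,[(round(r["p"],2),[round(float(v)) for v in r["pixel"]],int(r["mask"].sum())) for r in bot.outline_of(t,c)])
E
```

```text
top {'fx': 447.881885278475, 'fy': 447.881885278475, 'cx': 261.36009177684105, 'cy': 196.26833019866493, 'dist_coeffs': array([-0.10771197,  0.        ,  0.        ,  0.        ,  0.        ]), 'position': array([ 334.6352001 ,    3.77714549, 1039.99669741]), 'orientation': array([-2.97549325e+00, -4.86444116e-04, -1.56699893e+00])}
side {'fx': 379.9531329796046, 'fy': 379.9531329796046, 'cx': 256.84516767039725, 'cy': 185.25164570739062, 'dist_coeffs': array([-0.08055648,  0.        ,  0.        ,  0.        ,  0.        ]), 'position': array([ 96.52783018, 636.18632667, 476.6295519 ]), 'orientation': array([-2.1015556 , -0.02125565, -2.56690181])}
{'time': 0.1, 'joint_positions': array([-1.29000503e+00,  3.42668556e-01,  1.52492146e+00, -3.97654828e-05,
        1.27539962e+00, -1.45997855e-01]), 'dq': array([ 1.08463017e-03, -1.70116456e-03, -3.19054716e-03, -6.56133791e-04,
        1.23979985e-04, -5.17681292e-05]), 'tau': array([ 2.97969935e-03, -4.31999695e+01, -2.44695836e+01,  7.19019002e-02,
        5.25513757e-02, -4.12522070e-05]), 'tool_pos': array([ 217.2207423 , -477.513
[... 240 characters left out ...]
grip_width': 91.87664235933431}
top white_support [(0.72, [281, 226], 392)]
top watch [(0.69, [178, 235], 312)]
top spacer [(0.59, [236, 226], 98)]
top pot [(0.55, [394, 259], 285)]
top chamber [(0.9, [183, 139], 2400)]
top gauge [(0.77, [324, 148], 1230)]
top orange_support [(0.73, [332, 233], 409)]
top tray [(0.88, [94, 174], 1526)]
top loupe [(0.68, [402, 169], 297)]
side white_support [(0.69, [291, 192], 381)]
side watch [(0.64, [235, 257], 394)]
side spacer [(0.86, [263, 211], 272)]
side pot [(0.75, [358, 158], 193)]
side chamber [(0.61, [159, 213], 1923)]
side gauge []
side orange_support [(0.76, [313, 176], 335)]
side tray [(0.94, [94, 289], 2848)]
side loupe [(0.49, [295, 137], 133)]
```

View pics/top0.png

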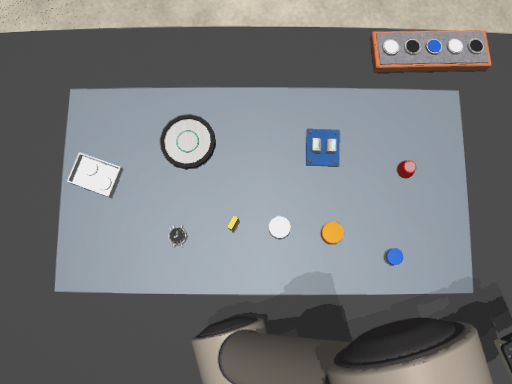

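View pics/side0.png

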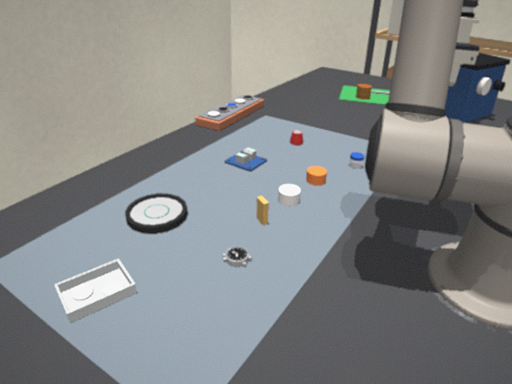

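```bash
cat > h.py <<'E'
import numpy as np, cv2
from scipy.spatial.transform import Rotation as R
from scipy.optimize import least_squares
from plant import bot
def cam(n):
    m=bot.camera_model(n); r=R.from_euler("xyz",m["orientation"]).as_matrix()
    K=np.array([[m["fx"],0,m["cx"]],[0,m["fy"],m["cy"]],[0,0,1.]])
    return r,np.array(m["position"]),K,np.array(m["dist_coeffs"])
def proj(n,P):
    r,t,K,d=cam(n); return cv2.projectPoints(np.asarray(P,float).reshape(-1,3),r.T,-r.T@t,K,d)[0][:,0]
def back(n,uv,z):
    r,t,K,d=cam(n); q=cv2.undistortPoints(np.array(uv,float).reshape(-1,1,2),K,d)[:,0]
    v=np.c_[q,np.ones(len(q))]@r.T; return (t+v*((z-t[2])/v[:,2])[:,None])[:,:2]
a=np.linspace(0,2*np.pi,40,endpoint=False)
def cyl(r0,z0,r1,z1): return np.r_[np.c_[r0*np.cos(a),r0*np.sin(a),a*0+z0],np.c_[r1*np.cos(a),r1*np.sin(a),a*0+z1]]
def box(x,y,z): return np.array([[i*x/2,j*y/2,k] for i in(-1,1) for j in(-1,1) for k in(0,z)])
S=dict(white_support=cyl(25,0,25,30),watch=cyl(23,0,21,14),spacer=box(30,12,55),pot=np.r_[cyl(18,0,19,24),cyl(19,34,19,34)],
 chamber=cyl(65,0,65,18),gauge=np.r_[box(90,80,8),box(30,55,30)],orange_support=cyl(25,0,25,30),tray=box(75,110,22),loupe=cyl(21,0,13,36))
def mom(p):
    M=cv2.moments(p.astype(np.float32)) if p.ndim==2 and p.shape[1]==2 else cv2.moments(p.astype(np.uint8),True)
    A=M["m00"]; return np.array([M["m10"]/A,M["m01"]/A,*[M["mu%s"%k]/A/30 for k in("20","11","02")]])
def place(t,q):
    c,s=np.cos(q[2]),np.sin(q[2]); P=S[t]; return P@np.array([[c,s,0],[-s,c,0],[0,0,1]])+[q[0],q[1],q[3] if len(q)>3 else 0]
def find(t,cams=("top","side"),z=0,yaws=(0,.5,1,1.5,2,2.5)):
    obs=[(c,mom(r[0]["mask"]*1)) for c in cams for r in [bot.outline_of(t,c)] if r and r[0]["p"]>.4]
    k=5 if t in("spacer","gauge","tray") else 2
    def f(q): return np.concatenate([(mom(cv2.convexHull(proj(c,place(t,[*q,z])).astype(np.float32))[:,0])-o)[:k] for c,o in obs])
    x0=back(obs[0][0],obs[0][1][:2],15)[0]
    b=min((least_squares(f,[*x0,y],x_scale=[10,10,.3]) for y in (yaws if k==5 else (0,))),key=lambda s:s.cost)
    return b.x,b.cost,[np.round(v,1) for v in np.split(f(b.x),len(obs))]
def crop(n,uv,h,fn,s=8):
    I=bot.capture(n); u,v=[int(round(float(x))) for x in uv]; I=I[max(v-h,0):v+h,max(u-h,0):u+h]
    return cv2.resize(I[...,::-1],None,fx=s,fy=s,interpolation=cv2.INTER_CUBIC)
E
python3 - <<'E'
from h import *
for t in S:
    x,c,r=find(t); print(t,np.round(x,2),round(c,2),[list(map(float,i)) for i in r])
A=[crop("top",p,18,0,11)[:396,:396] for p in((178,235),(234,224),(324,148))]
B=[crop("side",p,18,0,11)[:396,:396] for p in((236,257),(262,210),(246,158))]
I=np.vstack([np.hstack(A),np.hstack(B)]); cv2.imwrite("pics/c1.png",cv2.resize(I,(800,533)))
E
```

```text
white_support [433.66 -36.71  -0.  ] 0.59 [[0.1, 0.4], [-0.3, -1.0]]
watch [4.1408e+02 1.9900e+02 6.0000e-02] 0.13 [[0.3, 0.3], [-0.3, 0.1]]
spacer [440.84  69.13   2.49] 0.78 [[-0.4, 0.0, 0.1, -0.0, -0.0], [-0.2, -1.1, -0.1, 0.0, 0.4]]
pot [ 366.83 -297.71    0.  ] 0.81 [[0.1, 0.5], [-1.2, -0.2]]
chamber [ 6.3921e+02  1.8082e+02 -4.0000e-02] 0.43 [[0.1, 0.6], [-0.4, -0.6]]
gauge [ 627.51 -139.98    0.  ] 0.18 [[-0.6, 0.0, 0.1, 0.0, 0.1]]
orange_support [ 421.32 -157.49   -0.  ] 0.19 [[0.0, 0.2], [-0.1, -0.6]]
tray [556.92 399.9    2.5 ] 2.59 [[0.5, 0.6, -0.9, 0.7, 0.9], [-0.1, -1.1, 0.9, 0.6, -0.5]]
loupe [ 5.7610e+02 -3.4267e+02  2.0000e-02] 0.17 [[0.2, 0.1], [-0.5, -0.2]]
```

View pics/c1.png

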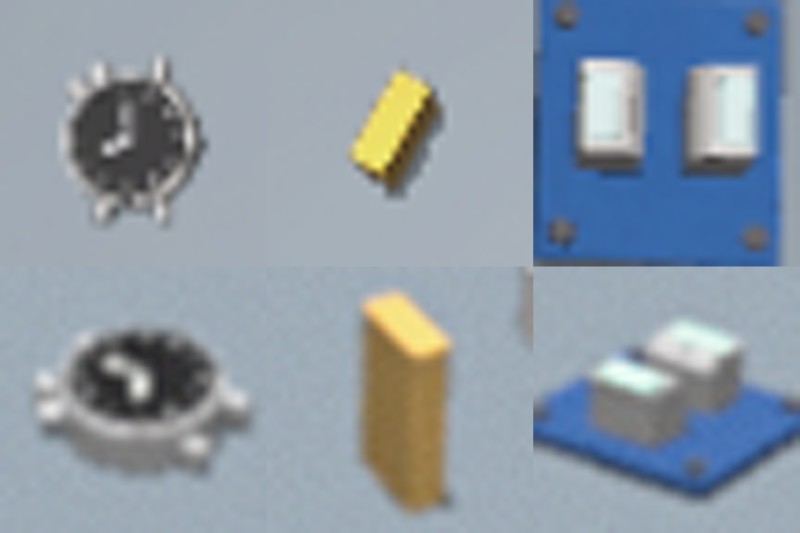

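```bash
python3 -m jog '[[0,0,0,0,0,0.142],[0,0,0,0,0,0.142],[0,0,0,0,0,0.142],[18,-36,0,0,0,0],[18,-36,0,0,0,0],[18,-36,0,0,0,0],[18,-36,0,0,0,0],[18,-36,0,0,0,0],[18,-36,0,0,0,0],[18,-36,0,0,0,0],[18,-36,0,0,0,0],[18,-36,0,0,0,0]]' 100
python3 -m jog '[[18,-38,0,0,0,0],[18,-38,20,0,0,0],[10,-20,30,0,0,0],[4,-10,30,0,0,0],[2,-5,10,0,0,0],[0,0,0,0,0,0]]'
```

```text
time: 3.4
tool_pos: [379.6, -152.3, 201.1]
tcp_rot: [3.141, -0.001, 0.001]
contact_force: [0.7, 0.6, -0.2]
grip_width: 91.8
finger_force: 0.0
time: 4.0
tool_pos: [430.3, -42.3, 110.0]
tcp_rot: [-3.141, 0.003, 0.002]
contact_force: [0.8, -0.7, 1.1]
grip_width: 91.9
finger_force: 0.0
```

```bash
python3 - <<'E'
from h import *
I=bot.capture("top")
# spacer top face by colour, at z=55
h=cv2.cvtColor(I,cv2.COLOR_RGB2HSV); 
m=((h[...,0]>20)&(h[...,0]<35)&(h[...,1]>110)&(h[...,2]>190)); m[:200]=0;m[250:]=0;m[:,:215]=0;m[:,255:]=0
vu=np.argwhere(m)[:,::-1]; P=back("top",vu,55).astype(np.float32); print(len(P),cv2.minAreaRect(P),P.mean(0))
bot.capture("side")
for t in("spacer","gauge","white_support"): 
  x,c,r=find(t); print(t,np.round(x,2),round(c,2),r)
E
```

```text
59 ((441.8686828613281, 68.59590911865234), (9.944694519042969, 27.726200103759766), 64.18164825439453) [441.20828  69.04118]
spacer [439.7   69.96   2.53] 0.07 [array([ 0.1,  0. ,  0.2, -0.1,  0. ]), array([-0.2,  0. , -0.1,  0. ,  0.2])]
gauge [ 626.74 -140.26    0.  ] 0.51 [array([-0.7,  0.4,  0.1, -0. ,  0.1]), array([ 0.1, -0.4,  0.4, -0.1,  0. ])]
white_support [ 4.1453e+02 -3.7310e+01 -1.0000e-02] 26.89 [array([ 0.5, -0.4]), array([7.2, 1.4])]
```

```bash
python3 -m jog '[[3.5,-5.5,20,0,0,0],[0,0,30,0,0,0],[0,0,30,0,0,0],[0,0,15,0,0,0],[0,0,5,0,0,0],[0,0,0,0,0,0]]'
python3 -m jog '[[0,0,0,0,0,0],[0,0,0,0,0,0],[0,0,0,0,0,0],[0,0,0,0,0,0],[0,0,0,0,0,0],[0,0,0,0,0,0],[0,0,0,0,0,0],[0,0,0,0,0,0]]' 0
```

```text
time: 5.0
tool_pos: [434.4, -37.4, 10.7]
tcp_rot: [-3.141, 0.001, 0.0]
contact_force: [-0.4, 0.0, 0.1]
grip_width: 91.7
finger_force: 0.0
time: 5.8
tool_pos: [434.5, -37.2, 10.8]
tcp_rot: [3.142, 0.0, 0.001]
contact_force: [0.7, 0.5, 0.7]
grip_width: 32.6
finger_force: 0.0
```

```bash
python3 - <<'E'
from h import *
a=bot.capture("top")[150:300,130:430];b=bot.capture("side")[110:290,190:400]
f=lambda I:cv2.resize(I,(400,300))[...,::-1]
cv2.imwrite("pics/c2.png",np.hstack([cv2.resize(a,(600,300)),cv2.resize(b,(350,300))])[...,::-1][:,:,:] if 0 else np.vstack([cv2.resize(a,(560,280)),cv2.resize(b,(560,310))[:, :]])[...,::-1])
print(bot.get_obs()["grip_width"])
E
```

```text
24.389297341469945
```

View pics/c2.png

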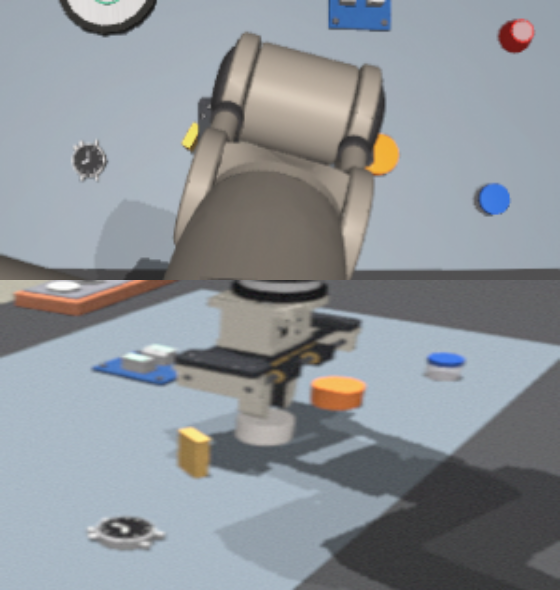

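```bash
python3 - <<'E'
from h import *
print(back("top",[[280,227]],30),back("side",[[289.5,190]],30))
b=bot.capture("side")
r=bot.outline_of("white_support","side")[0]; print(r["p"],r["pixel"],mom(r["mask"]*1)[:2],r["mask"].sum()); print(find("white_support",("side",)))
J=np.ascontiguousarray(b)
for q,c in(((434,-37,0),(255,0,0)),((433.7,-36.7,0),(0,255,0))):
  P=proj("side",place("white_support",q)); cv2.polylines(J,[np.int32(cv2.convexHull(P.astype(np.float32)))],True,c)
tp=proj("side",[[434.5,-37.2,10.8]])[0]; print(tp); 
cv2.imwrite("pics/c3.png",cv2.resize(J[130:230,230:350],None,fx=5,fy=5)[...,::-1]); print(bot.get_obs()["grip_width"])
E
```

```text
[[433.63100037 -38.50420705]] [[429.49798091 -32.6620664 ]]
0.77 [289.9, 192.9] [288.73170732 195.83739837] 369
(array([429.70271272, -31.18758802,   0.        ]), np.float64(0.00623749863245495), [array([-0. ,  0.1])])
[288.01247387 195.60517475]
12.275734687102238
```

View pics/c3.png

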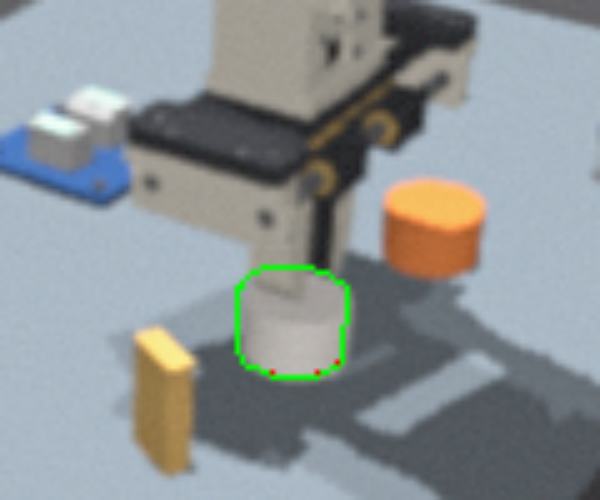

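```bash
python3 -m jog '[[0,0,-5,0,0,0],[0,0,-15,0,0,0],[0,0,-20,0,0,0],[0,0,0,0,0,0]]'
python3 - <<'E'
from h import *
J=np.ascontiguousarray(bot.capture("side")); o=bot.get_obs(); p=o["tool_pos"]; print(p,o["grip_width"],o["joint_positions"])
for d in(0,19,66):
  q=proj("side",[p+[0,0,d]])[0]; J=cv2.circle(J,tuple(int(round(v)) for v in q),1,(255,0,0))
cv2.imwrite("pics/c4.png",cv2.resize(J[110:230,230:350],None,fx=5,fy=5,interpolation=cv2.INTER_CUBIC)[...,::-1])
E
```

```text
time: 6.45
tool_pos: [436.1, -37.7, 52.9]
tcp_rot: [3.14, -0.004, 0.001]
contact_force: [0.1, -0.6, 0.6]
grip_width: 0.3
finger_force: 0.0
[435.42998726 -37.49347971  51.82387295] 0.5319027712524207 [-2.61549902e-01  3.81153917e-01  1.95687383e+00 -1.04106895e-04
  8.00535095e-01  1.30849592e+00]
```

View pics/c4.png

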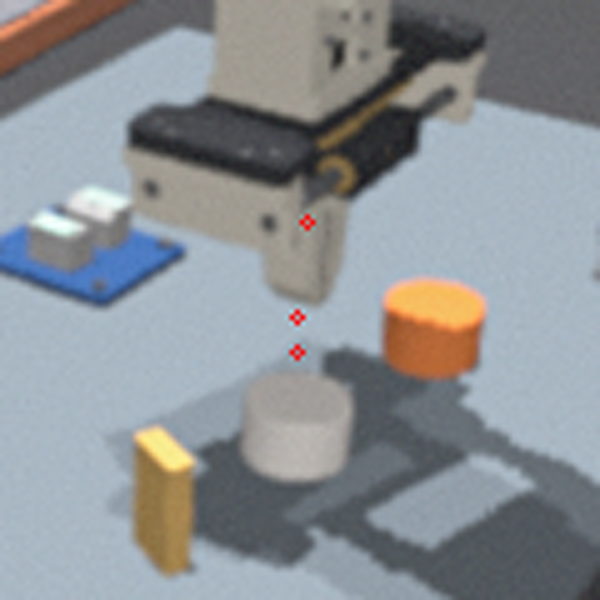

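The picture shows the closed fingers ending at about row 300, while the reported TCP projects to row 352. The real fingertips are therefore about 28 mm higher than reported, so they closed above the disc. I'll pin the offset down by touching the disc top, which is 30 mm high.

```bash
python3 -m jog '[[0,0,20,0,0,0],[0,0,15,0,0,0],[0,0,5,0,0,0],[0,0,2,0,0,0],[0,0,0,0,0,0]]'
python3 -m jog '[[0,0,1,0,0,0],[0,0,1,0,0,0],[0,0,1,0,0,0],[0,0,1,0,0,0],[0,0,0,0,0,0]]'
python3 -m jog '[[0,0,1,0,0,0],[0,0,1,0,0,0],[0,0,0,0,0,0]]'
```

```text
time: 7.0
tool_pos: [434.4, -37.2, 8.7]
tcp_rot: [-3.142, 0.0, 0.001]
contact_force: [0.8, 1.1, 0.3]
grip_width: 0.3
finger_force: 0.0
time: 7.5
tool_pos: [434.5, -37.3, 4.8]
tcp_rot: [3.142, 0.0, 0.001]
contact_force: [0.4, -0.0, 0.1]
grip_width: 0.2
finger_force: 0.0
time: 7.8
tool_pos: [434.7, -37.3, 4.2]
tcp_rot: [3.141, -0.001, 0.001]
contact_force: [-5.1, 1.0, 20.3]
grip_width: 0.4
finger_force: 10.1
```

```bash
python3 -m jog '[[0,0,-5,0,0,0],[0,0,-8,0,0,0],[0,0,0,0,0,0],[0,0,0,0,0,0],[0,0,0,0,0,0],[0,0,0,0,0,0],[0,0,0,0,0,0],[0,0,0,0,0,0],[0,0,0,0,0,0],[0,0,0,0,0,0],[0,0,0,0,0,0]]' 80
python3 -m jog '[[0,0,10,0,0,0],[0,0,12,0,0,0],[0,0,7,0,0,0],[0,0,2,0,0,0],[0,0,0,0,0,0]]'
python3 -m jog '[[0,0,0,0,0,0],[0,0,0,0,0,0],[0,0,0,0,0,0],[0,0,0,0,0,0],[0,0,0,0,0,0],[0,0,0,0,0,0]]' 0
```

```text
time: 8.9
tool_pos: [434.5, -37.3, 15.8]
tcp_rot: [3.142, 0.0, 0.001]
contact_force: [0.3, 0.1, 0.9]
grip_width: 73.6
finger_force: 0.0
time: 9.4
tool_pos: [434.2, -37.2, -15.6]
tcp_rot: [-3.141, 0.001, 0.001]
contact_force: [0.4, 0.8, -0.4]
grip_width: 73.4
finger_force: 0.0
time: 10.0
tool_pos: [434.7, -37.3, -14.9]
tcp_rot: [3.141, -0.001, 0.001]
contact_force: [-0.5, 0.4, 4.6]
grip_width: 49.3
finger_force: 30.0
```

```bash
python3 -m jog '[[0,0,-5,0,0,0],[0,0,-15,0,0,0],[0,0,-20,0,0,0],[0,0,-10,0,0,0]]'
python3 -m jog '[[8,-9,0,0,0,0],[17,-18,0,0,0,0],[25,-26,0,0,0,0],[28,-30,0,0,0,0],[28,-30,0,0,0,0],[28,-30,0,0,0,0],[28,-30,0,0,0,0],[25,-26,0,0,0,0],[12,-13,0,0,0,0],[5.5,-6,0,0,0,0],[0,0,0,0,0,0],[0,0,0,0,0,0]]'
python3 - <<'E'
from h import *
bot.capture("side");bot.capture("top");p=bot.get_obs()["tool_pos"];print(p)
for c in(("side",),):
  print(find("white_support",c,z=float(p[2]+14.9)))
for c in (("top",),("side",)): print(c,find("chamber",c))
E
```

```text
time: 10.4
tool_pos: [435.0, -37.4, 36.1]
tcp_rot: [3.141, -0.002, 0.001]
contact_force: [0.3, 0.1, -1.6]
grip_width: 49.2
finger_force: 30.0
time: 11.6
tool_pos: [637.9, 180.4, 34.0]
tcp_rot: [3.141, 0.002, 0.001]
contact_force: [-0.7, -0.2, -1.1]
grip_width: 49.1
finger_force: 30.0
[638.13550625 180.02324801  34.60379151]
(array([6.73675497e+02, 1.42941873e+02, 1.31365649e-01]), np.float64(82.7624825169784), [array([ -2. , -12.7])])
('top',) (array([ 6.13703055e+02,  1.40899571e+02, -3.62339316e-03]), np.float64(7.51986426336597e-07), [array([0., 0.])])
('side',) (array([6.30758223e+02, 1.88637141e+02, 2.07099013e-01]), np.float64(0.1218315594880143), [array([-0.1,  0.5])])
```

```bash
python3 -m jog '[[1,-1,8,0,0,0],[0,0,14,0,0,0],[0,0,10,0,0,0],[0,0,4,0,0,0],[0,0,1,0,0,0],[0,0,0,0,0,0]]'

```

```text
time: 12.45
tool_pos: [639.6, 181.9, -2.7]
tcp_rot: [3.141, 0.001, 0.001]
contact_force: [0.1, -0.2, -1.0]
grip_width: 49.2
finger_force: 30.0
```

```bash
python3 -m jog '[[0,0,0,0,0,0],[0,0,0,0,0,0],[0,0,0,0,0,0],[0,0,0,0,0,0],[0,0,-10,0,0,0],[0,0,-30,0,0,0],[0,0,-30,0,0,0],[-12,-1,0,0,0,0],[-30,-2,0,0,0,0],[-40,-4,0,0,0,0],[-40,-4,0,0,0,0],[-40,-4,0,0,0,0]]' 75
python3 -m jog '[[-40,-2,0,0,0,0],[-16,-1,0,0,0,0],[-7,0,0,0,0,0],[0,0,0,0,0,0]]'
python3 - <<'E'
from h import *
bot.capture("side");I=bot.capture("top");p=bot.get_obs()["tool_pos"];print(p)
for t,z in(("white_support",12),("watch",0),("chamber",0),("gauge",0)):
  for c in (("top",),("side",),("top","side")):
    try: x,k,r=find(t,c,z=z);print(t,c,np.round(x,2),round(k,2))
    except Exception as e: print(t,c,e)
h=cv2.cvtColor(I,cv2.COLOR_RGB2HSV); m=((h[...,0]>65)&(h[...,0]<95)&(h[...,1]>70)).astype(np.uint8); m[:100]=0;m[180:]=0;m[:,:140]=0;m[:,230:]=0
pt=np.argwhere(m)[:,::-1]; print(len(pt)); 
if len(pt)>8: print(back("top",[cv2.minEnclosingCircle(pt.astype(np.float32))[0]],12))
cv2.imwrite("pics/c5.png",np.hstack([cv2.resize(I[105:180,145:220],(400,400),interpolation=2),cv2.resize(bot.capture("side")[170:270,100:260],(400,400) if 0 else (400,250),interpolation=2) if 0 else cv2.resize(I[200:260,130:230],(400,400),interpolation=2)])[...,::-1])
E
```

```text
time: 13.65
tool_pos: [476.6, 196.9, 68.6]
tcp_rot: [-3.141, -0.001, 0.0]
contact_force: [0.9, 0.9, 0.9]
grip_width: 68.9
finger_force: 0.0
time: 14.05
tool_pos: [415.1, 200.0, 68.6]
tcp_rot: [-3.141, -0.002, 0.001]
contact_force: [0.8, -0.2, 0.2]
grip_width: 69.1
finger_force: 0.0
[416.34157033 199.87086883  68.29451594]
white_support ('top',) [6.4064e+02 1.8139e+02 1.0000e-02] 0.0
white_support ('side',) [6.4781e+02 1.7111e+02 6.0000e-02] 7.48
white_support ('top', 'side') [ 6.3896e+02  1.8092e+02 -9.0000e-02] 0.61
watch ('top',) list index out of range
watch ('side',) [ 4.1150e+02  2.0352e+02 -1.4000e-01] 2.27
watch ('top', 'side') [ 4.1150e+02  2.0352e+02 -1.4000e-01] 2.27
chamber ('top',) [ 6.3954e+02  1.8042e+02 -2.0000e-02] 0.0
chamber ('side',) [6.2712e+02 1.9180e+02 7.0000e-02] 0.16
chamber ('top', 'side') [6.3401e+02 1.8363e+02 1.0000e-01] 6.26
gauge ('top',) [ 627.68 -141.62    0.  ] 0.32
gauge ('side',) list index out of range
gauge ('top', 'side') [ 627.68 -141.62    0.  ] 0.32
20
[[638.84181474 180.73357244]]
```

View pics/c5.png

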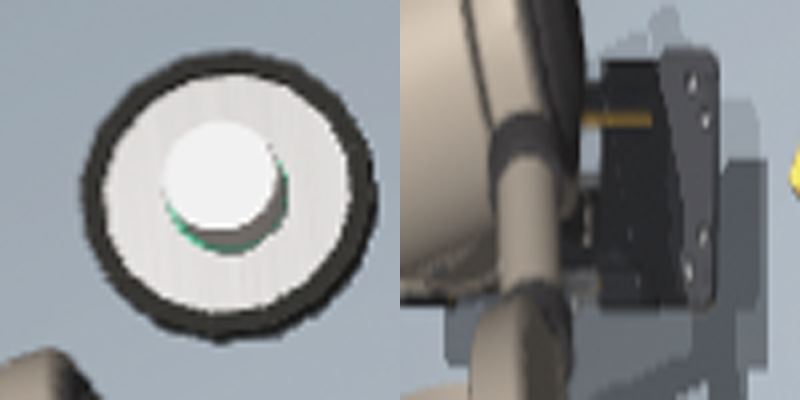

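The white disc's top face sits inside the green ring, at about (640.6, 181.4) against a chamber centre of (639.5, 180.4). Next is the watch.

```bash
python3 -m jog '[[-1.5,1,20,0,0,0],[0,0,30,0,0,0],[0,0,24,0,0,0],[0,0,12,0,0,0],[0,0,4,0,0,0],[0,0,0,0,0,0]]'
python3 -m jog '[[0,0,0,0,0,0],[0,0,0,0,0,0],[0,0,0,0,0,0],[0,0,0,0,0,0],[0,0,0,0,0,0],[0,0,0,0,0,0],[0,0,0,0,0,0]]' 0
```

```text
time: 15.55
tool_pos: [413.2, 198.7, -22.4]
tcp_rot: [3.141, 0.001, 0.001]
contact_force: [-0.1, 0.1, 0.2]
grip_width: 69.0
finger_force: 0.0
time: 16.25
tool_pos: [413.7, 198.8, -21.8]
tcp_rot: [-3.141, -0.001, 0.001]
contact_force: [-0.1, 0.4, 5.6]
grip_width: 40.8
finger_force: 30.0
```

```bash
python3 -m jog '[[0,0,-4,0,0,0],[0,0,-12,0,0,0],[0,0,-20,0,0,0],[0,0,-20,0,0,0],[0,0,-10,0,0,0],[0,0,-4,0,0,0],[0,0,0,0,0,0]]'
python3 -m jog '[[6,0.5,0,0,0,0],[14,1,0,0,0,0],[22,2,0,0,0,0],[28,2,0,0,0,0],[30,2.5,0,0,0,0],[30,2.5,0,0,0,0],[30,2.5,0,0,0,0],[26,2,0,0,0,0],[20,1.5,0,0,0,0],[12,1,0,0,0,0],[6,0,0,0,0,0],[2.5,0,0,0,0,0]]'
python3 - <<'E'
from h import *
cv2.imwrite("pics/c6.png",cv2.resize(bot.capture("side")[130:250,90:250],(800,600),interpolation=2)[...,::-1]);print(bot.get_obs()["tool_pos"])
E
```

```text
time: 16.95
tool_pos: [413.4, 198.7, 47.9]
tcp_rot: [-3.142, -0.0, 0.001]
contact_force: [-0.3, 0.3, -1.6]
grip_width: 41.1
finger_force: 30.0
time: 18.15
tool_pos: [639.8, 181.1, 46.5]
tcp_rot: [3.141, 0.002, 0.0]
contact_force: [-0.3, 0.5, -1.2]
grip_width: 40.4
finger_force: 30.0
[639.75771448 181.29859608  46.78415746]
```

View pics/c6.png

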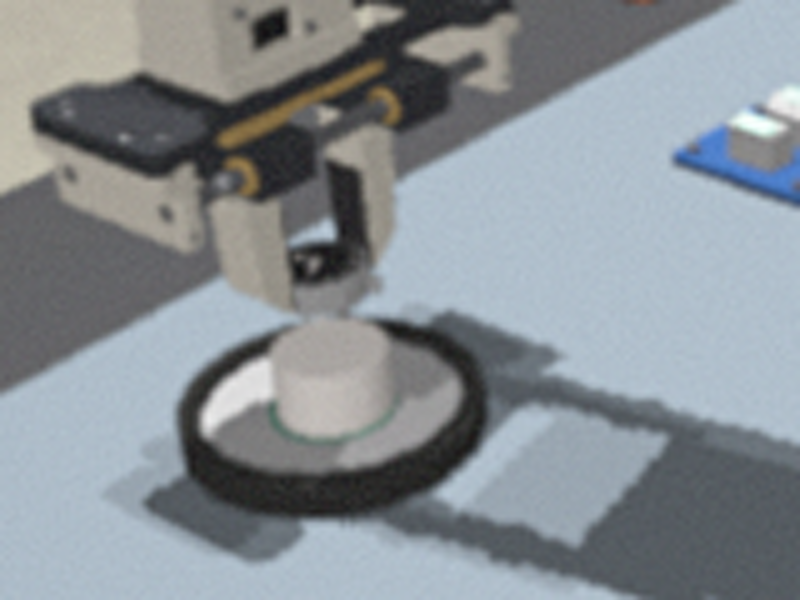

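The watch, at (330, 275), is held level above the disc at (330, 350). I'll lower it to a reported z of about 20.5.

```bash
python3 -m jog '[[0,0,6,0,0,0],[0,0,8,0,0,0],[0,0,6,0,0,0],[0,0,3,0,0,0],[0,0,2,0,0,0],[0,0,0,0,0,0]]'
```

```text
time: 18.8
tool_pos: [639.7, 181.4, 22.5]
tcp_rot: [3.141, 0.0, 0.001]
contact_force: [-0.0, -0.1, -1.0]
grip_width: 41.0
finger_force: 30.0
```

```bash
python3 -m jog '[[0,0,1,0,0,0],[0,0,1,0,0,0],[0,0,0,0,0,0]]'; python3 -m jog '[[0,0,0,0,0,0],[0,0,0,0,0,0],[0,0,0,0,0,0],[0,0,0,0,0,0],[0,0,0,0,0,0]]' 70
```

```text
time: 19.1
tool_pos: [639.9, 181.4, 20.8]
tcp_rot: [3.142, -0.0, 0.001]
contact_force: [0.1, 0.0, -0.8]
grip_width: 41.1
finger_force: 30.0
time: 19.6
tool_pos: [639.9, 181.4, 20.9]
tcp_rot: [3.142, -0.0, 0.001]
contact_force: [-0.7, -1.0, -0.7]
grip_width: 64.3
finger_force: 0.0
```

```bash
python3 -m jog '[[0,0,-10,0,0,0],[0,0,-25,0,0,0],[0,0,-25,0,0,0],[-15,8,0,0,0,0],[-30,17,0,0,0,0],[-35,20,0,0,0,0],[-35,20,0,0,0,0],[-35,20,0,0,0,0],[-30,16,0,0,0,0],[-14,8,0,0,0,0],[-5,3,0,0,0,0]]'
python3 -m jog '[[0,0,0,0,0,0.14],[0,0,0,0,0,0.14],[0,0,0,0,0,0.14],[0,0,0,0,0,0.14],[0,0,0,0,0,0]]'
python3 - <<'E'
from h import *
bot.capture("top");b=bot.capture("side");p=bot.get_obs()["tool_pos"];print(p)
print(find("watch",("top",),z=42),find("white_support",("side",),z=12),find("watch",("side",),z=42))
print(find("spacer",("side",)))
E
```

```text
time: 20.7
tool_pos: [439.9, 68.7, 81.7]
tcp_rot: [3.141, -0.001, -0.0]
contact_force: [0.8, 0.8, 0.7]
grip_width: 64.4
finger_force: 0.0
time: 21.2
tool_pos: [442.0, 69.5, 81.3]
tcp_rot: [-3.141, -0.001, -0.56]
contact_force: [-0.9, 0.1, 0.5]
grip_width: 64.6
finger_force: 0.0
[441.64804511  69.42844032  81.08864985]
(array([6.43301909e+02, 1.81653058e+02, 1.41279261e-01]), np.float64(6.255714819729979e-12), [array([-0., -0.])]) (array([6.25964826e+02, 1.90618904e+02, 1.31674623e-01]), np.float64(0.13410043889297307), [array([ 0.1, -0.5])]) (array([6.39719400e+02, 1.80409801e+02, 7.51341046e-02]), np.float64(3.5973989733790328e-12), [array([-0., -0.])])
(array([447.20691613,  61.5529553 ,   2.5       ]), np.float64(5.373169037912089), [array([-0.8, -3.2, -0.1, -0. ,  0.1])])
```

```bash
python3 -m jog '[[0,0,25,0,0,0],[0,0,25,0,0,0],[0,0,18,0,0,0],[0,0,8,0,0,0],[0,0,2.5,0,0,0],[0,0,0,0,0,0]]'
python3 -m jog '[[0,0,0,0,0,0],[0,0,0,0,0,0],[0,0,0,0,0,0],[0,0,0,0,0,0],[0,0,0,0,0,0],[0,0,0,0,0,0],[0,0,0,0,0,0],[0,0,0,0,0,0],[0,0,0,0,0,0],[0,0,0,0,0,0]]' 0
```

```text
time: 22.1
tool_pos: [441.2, 69.2, 2.5]
tcp_rot: [-3.141, -0.0, -0.559]
contact_force: [0.6, -0.1, 0.0]
grip_width: 64.1
finger_force: 0.0
time: 23.1
tool_pos: [440.9, 69.2, 2.3]
tcp_rot: [3.142, -0.0, -0.559]
contact_force: [-0.3, -0.7, 0.8]
grip_width: 11.7
finger_force: 30.0
```

```bash
python3 -m jog '[[0,0,-5,0,0,0],[0,0,-15,0,0,0],[0,0,-25,0,0,0],[0,0,-15,0,0,0],[0,0,0,0,0,-0.13],[0,0,0,0,0,-0.13],[0,0,0,0,0,-0.13],[0,0,0,0,0,-0.13],[0,0,0,0,0,0]]'
python3 - <<'E'
from h import *
I=bot.capture("top"); J=bot.capture("side")
h=cv2.cvtColor(I,cv2.COLOR_RGB2HSV).astype(int)
c=I[110:190,290:360].astype(int); m=((c[...,2]-c[...,0])>60).astype(np.uint8)
cs,_=cv2.findContours(m,cv2.RETR_EXTERNAL,cv2.CHAIN_APPROX_NONE); k=max(cs,key=cv2.contourArea)[:,0]+[290,110]
P=back("top",k,8).astype(np.float32); print("plate",cv2.minAreaRect(P))
# subpixel edges: fit full reprojection of plate corners to gradient by area: blue fraction image
w=np.clip(((c[...,2]-c[...,0])-25)/110.,0,1)
fill=cv2.morphologyEx(m,cv2.MORPH_CLOSE,np.ones((15,15),np.uint8)); w=np.maximum(w,cv2.erode(fill,np.ones((5,5))))
def ren(q):
    C=np.array([[-45,-40,8],[45,-40,8],[45,40,8],[-45,40,8]],float);cs,s=np.cos(q[2]),np.sin(q[2])
    p=proj("top",C@np.array([[cs,s,0],[-s,cs,0],[0,0,1]])+[q[0],q[1],0])-[290,110]
    S_=16; z=np.zeros((80*8,70*8),np.uint8); cv2.fillConvexPoly(z,np.int32(((p+.5)*8-.5)*16),1,shift=4)
    return z.reshape(80,8,70,8).mean((1,3))
from scipy.optimize import minimize
r=min((minimize(lambda q:((ren(q)-w)**2).sum(),[627,-141,y],method="Nelder-Mead",options=dict(initial_simplex=[[627+a,-141+b,y+d] for a,b,d in((0,0,0),(3,0,0),(0,3,0),(0,0,.06))])) for y in(-.04,.04)),key=lambda r:r.fun); print("plate fit",r.x,r.fun)
# bright jaw tops, z=30
br=(c.min(2)>200).astype(np.uint8); n,l,st,ce=cv2.connectedComponentsWithStats(br)
print([(st[i,4],np.round(back("top",[ce[i]+[290,110]],30)[0],1)) for i in range(1,n)])
cv2.imwrite("pics/c7.png",np.hstack([cv2.resize(c.astype(np.uint8)[:70],(400,400),interpolation=2),cv2.resize(J[110:200,210:300],(400,400),interpolation=2)])[...,::-1])
E
```

```text
time: 24.0
tool_pos: [440.7, 69.3, 62.4]
tcp_rot: [3.142, 0.0, -0.038]
contact_force: [0.4, -0.1, -2.4]
grip_width: 12.2
finger_force: 30.0
plate ((628.0791015625, -141.6866455078125), (79.23838806152344, 89.21829223632812), 88.3260498046875)
plate fit [ 6.28142832e+02 -1.41513241e+02 -3.81995363e-02] 32.37166338455578
[(np.int32(68), array([ 629.7, -122.2])), (np.int32(56), array([ 626.8, -161.3]))]
```

View pics/c7.png

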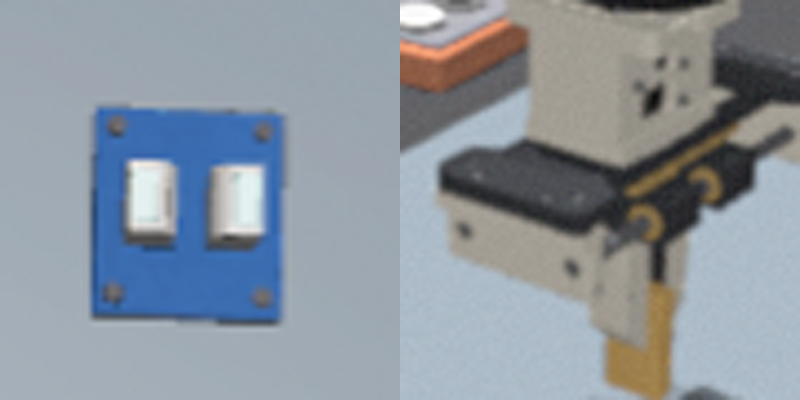

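```bash
python3 -m jog '[[8,8,0,0,0,0],[16,17,0,0,0,0],[24,25,0,0,0,0],[28,29,0,0,0,0],[28,29,0,0,0,0],[28,29,0,0,0,0],[28,29,0,0,0,0],[20,21,0,0,0,0],[11,12,0,0,0,0],[4.3,4.6,0,0,0,0],[0,0,0,0,0,0],[0,0,0,0,0,0]]'
```

```text
time: 25.3
tool_pos: [627.4, -141.3, 62.0]
tcp_rot: [-3.141, 0.001, -0.04]
contact_force: [0.8, 0.7, -1.8]
grip_width: 11.7
finger_force: 30.0
```

```bash
python3 -m jog '[[0.7,0.3,10,0,0,0],[0,0,12,0,0,0],[0,0,4,0,0,0],[0,0,0,0,0,0],[0,0,0,0,0,0]]'
python3 - <<'E'
from h import *
J=bot.capture("side");p=bot.get_obs()["tool_pos"];print(p)
cv2.imwrite("pics/c8.png",cv2.resize(J[120:180,210:290],(800,600),interpolation=2)[...,::-1])
E
```

```text
time: 25.8
tool_pos: [628.7, -142.0, 36.2]
tcp_rot: [3.142, 0.0, -0.039]
contact_force: [-0.2, -0.7, -1.6]
grip_width: 11.5
finger_force: 30.0
[ 628.99332511 -142.17518573   36.52539509]
```

View pics/c8.png

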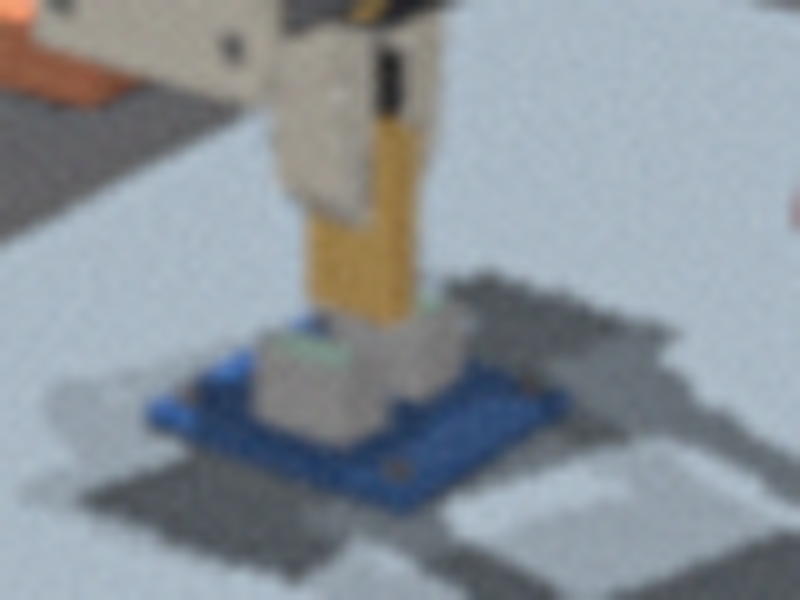

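The spacer's foot, at about (365, 315), is lined up over the gap between the jaws. I'll lower it in small steps and watch the force.

```bash
python3 -m jog '[[0,0,3,0,0,0],[0,0,3,0,0,0],[0,0,3,0,0,0],[0,0,0,0,0,0]]'; python3 -m jog '[[0,0,2,0,0,0],[0,0,2,0,0,0],[0,0,1,0,0,0],[0,0,0,0,0,0]]'
```

```text
time: 26.25
tool_pos: [628.9, -141.9, 27.5]
tcp_rot: [-3.141, -0.0, -0.039]
contact_force: [-0.1, 1.3, -0.0]
grip_width: 11.6
finger_force: 30.0
time: 26.65
tool_pos: [628.7, -141.5, 21.8]
tcp_rot: [-3.141, 0.0, -0.039]
contact_force: [1.0, 4.9, -1.5]
grip_width: 11.5
finger_force: 30.0
```

```bash
python3 -m jog '[[0,-0.7,2,0,0,0],[0,0,2,0,0,0],[0,0,2,0,0,0],[0,0,0,0,0,0]]'; python3 -m jog '[[0,0,2,0,0,0],[0,0,1.5,0,0,0],[0,0,0.7,0,0,0],[0,0,0,0,0,0]]'
```

```text
time: 27.05
tool_pos: [628.5, -141.4, 15.7]
tcp_rot: [-3.141, 0.001, -0.039]
contact_force: [1.5, 2.6, -3.2]
grip_width: 11.9
finger_force: 30.0
time: 27.45
tool_pos: [628.8, -141.4, 12.0]
tcp_rot: [3.142, 0.0, -0.039]
contact_force: [0.2, 3.6, -1.1]
grip_width: 11.5
finger_force: 30.0
```

```bash
python3 -m jog '[[0,-0.4,0.7,0,0,0],[0,0,0.7,0,0,0],[0,0,0.5,0,0,0],[0,0,0,0,0,0]]'
```

```text
time: 27.85
tool_pos: [628.9, -141.4, 10.3]
tcp_rot: [3.141, -0.0, -0.039]
contact_force: [0.8, 1.4, 0.9]
grip_width: 12.0
finger_force: 30.0
```

```bash
python3 -m jog '[[0,0,0,0,0,0],[0,0,0,0,0,0],[0,0,0,0,0,0],[0,0,0,0,0,0],[0,0,-5,0,0,0],[0,0,-15,0,0,0],[0,0,-25,0,0,0],[0,0,-25,0,0,0],[-15,10,0,0,0,0],[-30,20,0,0,0,0],[-38,25,0,0,0,0],[-38,25,0,0,0,0]]' 75
python3 -m jog '[[-38,25,0,0,0,0],[-38,25,0,0,0,0],[-32,20,0,0,0,0],[-18,11,0,0,0,0],[-9,5,0,0,0,0],[0,0,0,0,0,0]]'
python3 - <<'E'
from h import *
A=bot.capture("top");J=bot.capture("side");p=bot.get_obs()["tool_pos"];print(p)
for t,c,z in(("spacer",("top","side"),8),("spacer",("side",),8),("spacer",("top",),8),("pot",("side",),0),("pot",("top",),0),("watch",("top","side"),42)):
    try: x,k,r=find(t,c,z=z);print(t,c,np.round(x,2),round(k,2))
    except Exception as e: print(t,c,e)
f=lambda I:cv2.resize(I,(400,300),interpolation=2)
cv2.imwrite("pics/c9.png",np.vstack([np.hstack([f(A[125:170,294:354]),f(J[130:175,216:276])]),np.hstack([f(A[111:171,143:223]),f(J[170:230,117:197])])])[...,::-1])
E
```

```text
time: 29.05
tool_pos: [504.0, -216.9, 81.6]
tcp_rot: [3.14, -0.002, -0.038]
contact_force: [-0.4, -1.6, 0.8]
grip_width: 68.9
finger_force: 0.0
time: 29.65
tool_pos: [366.3, -297.7, 81.1]
tcp_rot: [3.14, -0.001, -0.041]
contact_force: [0.5, -0.3, 0.1]
grip_width: 68.4
finger_force: 0.0
[ 367.39795846 -296.92681199   80.7567613 ]
spacer ('top', 'side') [ 6.3076e+02 -1.4715e+02  5.0000e-01] 0.85
spacer ('side',) [ 658.88 -180.05    2.17] 16.96
spacer ('top',) [ 6.3039e+02 -1.4548e+02  5.0000e-01] 0.06
pot ('side',) [ 365.94 -304.46    0.  ] 0.31
pot ('top',) list index out of range
watch ('top', 'side') [ 6.4176e+02  1.7975e+02 -1.0000e-02] 0.6
```

View pics/c9.png

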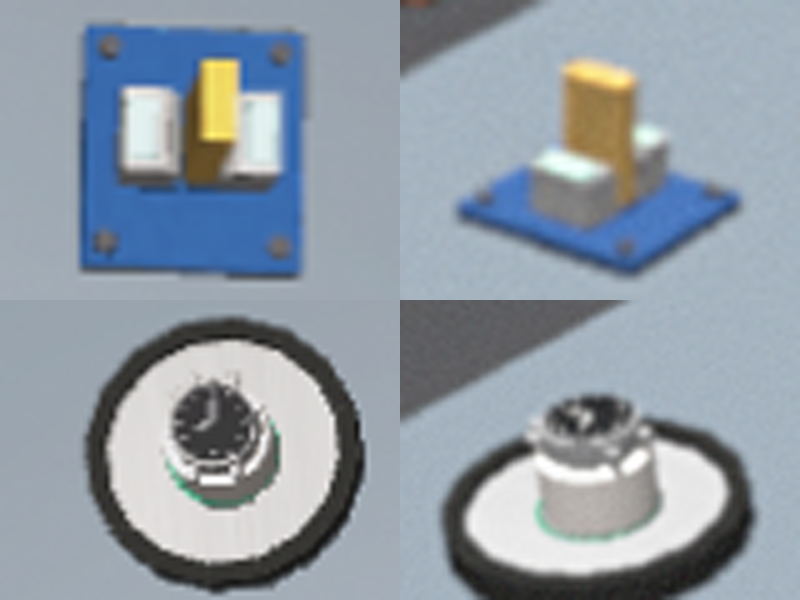

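```bash
python3 -m jog '[[0,0,20,0,0,0],[0,0,30,0,0,0],[0,0,26,0,0,0],[0,0,14,0,0,0],[0,0,6,0,0,0],[0,0,0,0,0,0]]'
python3 -m jog '[[0,0,0,0,0,0],[0,0,0,0,0,0],[0,0,0,0,0,0],[0,0,0,0,0,0],[0,0,0,0,0,0],[0,0,0,0,0,0],[0,0,0,0,0,0],[0,0,0,0,0,0]]' 0
python3 - <<'E'
from h import *
print(back("top",[[326.7,140.0]],63),back("top",[[185.6,135]],56))
E
```

```text
time: 30.75
tool_pos: [366.3, -296.6, -16.3]
tcp_rot: [-3.141, 0.001, -0.039]
contact_force: [-0.3, -0.1, 0.2]
grip_width: 68.7
finger_force: 0.0
time: 31.55
tool_pos: [366.7, -297.1, -15.4]
tcp_rot: [3.141, -0.0, -0.039]
contact_force: [-0.0, -0.7, 5.9]
grip_width: 36.5
finger_force: 30.0
[[ 628.44598207 -143.83278438]] [[641.29856364 178.09359275]]
```

```bash
python3 -m jog '[[0,0,-5,0,0,0],[0,0,-20,0,0,0],[0,0,-30,0,0,0],[0,0,-15,0,0,0],[0,0,-5,0,0,0]]'
python3 -m jog '[[10,-13,0,0,0,0],[18,-23,0,0,0,0],[25,-32,0,0,0,0],[25,-32,0,0,0,0],[25,-32,0,0,0,0],[25,-32,0,0,0,0],[25,-32,0,0,0,0],[25,-32,0,0,0,0],[25,-32,0,0,0,0],[25,-32,0,0,0,0],[18,-23,0,0,0,0],[8,-12,0,0,0,0]]'
python3 -m jog '[[0,0,15,0,0,0],[0,0,25,0,0,0],[0,0,20,0,0,0],[0,0,8,0,0,0],[0,0,3,0,0,0],[0,0,0,0,0,0]]'
```

```text
time: 32.05
tool_pos: [367.2, -297.6, 60.8]
tcp_rot: [3.139, -0.002, -0.039]
contact_force: [-0.5, -0.8, -0.1]
grip_width: 36.0
finger_force: 30.0
time: 33.25
tool_pos: [633.8, 22.1, 57.9]
tcp_rot: [-3.141, 0.001, -0.037]
contact_force: [0.0, 0.1, -0.2]
grip_width: 36.7
finger_force: 30.0
time: 33.85
tool_pos: [633.1, 19.5, -11.7]
tcp_rot: [3.141, 0.0, -0.04]
contact_force: [-0.9, 0.4, 0.0]
grip_width: 36.5
finger_force: 30.0
```

```bash
python3 -m jog '[[0,0,2,0,0,0],[0,0,1.5,0,0,0],[0,0,0,0,0,0]]'
python3 -m jog '[[0,0,0,0,0,0],[0,0,0,0,0,0],[0,0,0,0,0,0],[0,0,0,0,0,0],[0,0,0,0,0,0],[0,0,-8,0,0,0],[0,0,-25,0,0,0],[0,0,-35,0,0,0],[0,0,-35,0,0,0],[-30,0,-10,0,0,0],[-40,0,0,0,0,0],[-40,0,0,0,0,0]]' 70
python3 -m jog '[[-40,0,-20,0,0,0],[-40,0,-20,0,0,0],[-20,0,-10,0,0,0],[0,0,0,0,0,0],[0,0,0,0,0,0]]'
python3 - <<'E'
from h import *
A=bot.capture("top");J=bot.capture("side")
for t,c,z in(("pot",("top",),0),("pot",("top","side"),0),("watch",("top",),42),("spacer",("top",),8),("orange_support",("top",),0),("tray",("top",),0),("loupe",("top",),0)):
    try: x,k,r=find(t,c,z=z);print(t,c,np.round(x,2),round(k,2))
    except Exception as e: print(t,c,e)
cv2.imwrite("pics/c10.png",np.vstack([cv2.resize(A[100:200,130:350],(660,300),interpolation=2),cv2.resize(J[120:250,100:386],(660,300),interpolation=2)])[...,::-1])
E
```

```text
time: 34.15
tool_pos: [633.3, 19.8, -14.9]
tcp_rot: [3.141, -0.001, -0.039]
contact_force: [-0.1, 0.0, -0.6]
grip_width: 36.3
finger_force: 30.0
time: 35.35
tool_pos: [522.3, 24.2, 98.7]
tcp_rot: [3.141, -0.002, -0.039]
contact_force: [-0.6, 0.2, 0.3]
grip_width: 64.0
finger_force: 0.0
time: 35.85
tool_pos: [424.2, 28.0, 148.5]
tcp_rot: [3.141, -0.003, -0.039]
contact_force: [0.6, 0.0, -1.0]
grip_width: 64.2
finger_force: 0.0
pot ('top',) [634.19  17.78   0.  ] 0.0
pot ('top', 'side') [633.53  17.84   0.  ] 0.56
watch ('top',) [6.4262e+02 1.8120e+02 2.0000e-02] 0.0
spacer ('top',) [ 6.2849e+02 -1.4752e+02  5.0000e-01] 0.74
orange_support ('top',) [ 421.54 -157.87   -0.  ] 0.0
tray ('top',) [557.76 402.66   2.51] 0.87
loupe ('top',) [641.99 182.43   0.  ] 0.0
```

View pics/c10.png

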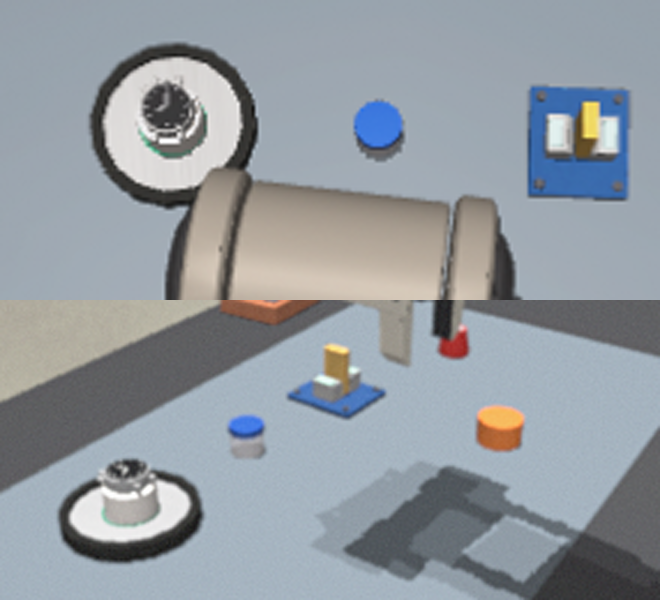

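The pictures show everything in place. The watch is dial up on the disc, the pot is upright midway, and the spacer is upright and seated. The orange disc, tray and loupe show no visible movement.

```bash
python3 -c "
from plant import bot
print(bot.close_job())"
```

```text
the job is handed in; nothing more can be done
None
```

I handed the job in at about 36 s of robot time, with no verdict returned: final pictures show the white disc centred in the chamber, the watch dial up on it, the spacer seated upright in the gauge gap, the pot upright halfway between them, and the orange disc, tray and loupe apparently unmoved.

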